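Put the bike lock key away and fasten the box's hasp

TASK

Lay the bike lock key inside the open bamboo box and let go of it, then shut the box's lid fully. After that swing the steel hasp on the lid over and down until it lies flat with the staple standing through its slot. Leave the mail rack, the bowl and the whistle where they are.

Things in the scene. Friction and masses are not known exactly. Their poses are not given: they have to be found in the camera images.
- box: bamboo box fixed to the shelf (all sizes in mm), 190 (its x) x 200 (y) x 80 high; origin at the centre of its underside, x to its rear, z up; yaw within 0.35 of world x. Rear: open compartment, inside x -22 to 87, y -92 to 92, floor z 8, rim z 70, walls 8 thick. Front (x -95 to -25): fixed deck, top z 80, flush with the shut lid's top
- staple (a point): top of the staple, an upright steel wire loop in the middle of the deck, at box x -64, y 0, z 100; it spans x -73 to -55, is 6 wide in y and stands 20 above the deck
- lid (a joint): lid, bamboo board 115 mm long, 200 wide, 10 thick, hinged along the box's y at its rear rim. 0 = closed (horizontal, underside z 70, top z 80); grows as the free front edge swings up and back; 1.57 upright; limit 1.95; starts 1.62 to 1.75. A stiff hinge (0.25 N m friction) holds it at any angle; pushing its outer face near the free edge takes 1 to 5 N
- lid_hinge (a point): middle of the lid's hinge line, at box x 92, y 0, z 70, level with the lid's underside when shut
- lid_edge (a point): middle of the lid's free edge, half-way through its thickness, 117 from the hinge line
- hasp (a joint): steel hasp strap hinged on the lid's outer face at the middle of its free edge, axis along the box's y. 0 = closed: flat over the deck towards the box's front, staple through its slot, end overhanging the deck by 15, upper face z 86. Grows as it swings up and back over the lid; 1.57 = square to the lid; starts 1.9 to 2.5. 0.06 N m friction holds it at any angle; about 1 N at its end moves it
- hasp_pin (a point): middle of the hasp's hinge pin (8 thick), 112 from the lid's hinge line and 4 above the lid's outer face; lid shut: box x -20, y 0, z 84. From the pin the strap is 90 mm long, 44 wide, 4 thick (centred on the pin), with an 18 wide slot from 32 to 58 and a solid tab from 58 to 90
- hasp_tip (a point): middle of the hasp strap's free end, 90 from its pin
- bike_key: bike lock key lying flat, 109 mm long, 14 thick; origin under the middle of its plastic grip, x towards the steel shank. Grip 40 long (x from -20 to 20), 22 wide; behind it a round head 40 across centred at x = -34; ahead an 8 thick shank to x = 55. 50 g; best gripped across the 22 mm at the origin. It lies left or right of the box, the whistle on the other side
- whistle: chrome whistle, 74 mm long, 28 high; to be left alone; origin at its underside
- bowl: glass bowl, 140 mm across, 60 high; to be left alone; origin at the centre of its underside
- mail_rack: stainless steel mail rack with three slots, 110 x 200 mm, up to 165 high with its mail; to be left alone; origin at the centre of its underside
Mind the look-alikes: they are no part of the job. Several things look just like the bike_key: the one meant starts farthest from the robot's base.

How it is judged:
By the outcome, as a careful person would: the job done as asked, in the order asked, and still so for the second after the job is handed in, with the robot touching nothing.
It also fails if it takes over 64 s, if anything falls off the work surface, if the arm or the gripper's body presses on something with over 40 N, if the wrist force passes 120 N, or if a joint passes its speed limit or range.

ROBOT

A 7-joint arm with a two-finger parallel gripper is mounted at the origin on the work surface. World frame = base frame: x ahead of the robot, y to its left, z up, the work surface at z = 0. Lengths are in m, angles in rad, forces in N, time in s.
With the tool pointing down it reaches from about 0.425 to 0.925 m from the base axis. Payload 6.8 kg.
Tool frame: the origin (TCP) lies at the very end of the fingers, on their centre line; the grasp point (between the pads) lies 19 mm behind it (grip_point_offset is the distance from the TCP to the grasp point, in m); z points along the fingers, y is the line along which they close (so a half turn about z gives the same grasp; the last joint's range is limited). The gripper opens to 85 mm and grips with 20 to 120 N. Pads are 22 mm wide; open, the fingers measure 114 mm over their backs; the gripper's body (76 mm by 85 mm) begins 54 mm behind the grasp point. The pads swing forward as they close: fully open they stand 13 mm farther back than shut.
Start: joints at [-1.437, 0.477, 0.022, 1.555, -0.011, 1.109, -0.083], TCP at [0.162, 0.655, 0.206] pointing down, gripper open.
Joint ranges: [-2.96, 2.96], [-0.34, 2.1], [-1.41, 1.46], [0.24, 2.44], [-1.37, 4.51], [0.17, 1.92], [-2.96, 2.96]. Speed limits (rad/s): [2.39, 2.39, 3.14, 3.14, 3.14, 3.14, 3.14].

INTERFACE

Orientations are given as a unit quaternion [w, x, y, z].
In Python, from station import * gives the robot as it stands.
- The arm moves only by the tool carry_out, never from a script. Its argument "rows" is text: rows parted by semicolons, each of 4 numbers parted by spaces: the shift along the world's x, y, z in mm, then the turn about the world's z in degrees. In form: dx dy dz yaw; .... A call has 1 to 10 rows; each row shifts and turns the commanded pose from where the row before left it; what a row does not reach is not made up. A row lasts 1/8 s, in which the tool goes at most 62.5 mm and 10.7 degrees, less where a joint would pass 70% of its speed; a pose out of reach is approached as far as the arm can. A call is refused whole if a number of a shift passes 62.5 or a number of a turn 10.7, either way. A call with a gripper value outside its range is refused whole. "claw" is the finger opening in mm, from 0 to 85.4, set as the call begins (left out, the last holds). The fingers move at their own pace and stop on an object; "force" is the grip in N (left out, the last holds). Time passes only in rows, so rows that do not move let the fingers close. It gives the time, the measured TCP pose, the force, the opening and the grip force at its end, in the units of the state.
- get_obs(): the state, without advancing time (a new reading comes with each control period).
- read_camera(name): name is "side" or "top"; returns a dict with "img" (420x560x3 uint8, blue, green, red), "fov_y" (degrees; the focal length in pixels is half the picture's height over the tangent of half this angle, whatever the lens; pixels are square), "cx", "cy" (the principal point, pixels), "world_to_cam" (4x4, takes a point from world to camera coordinates). Camera axes: x right, y up, looking along -z (the intrinsics and any distortion apply to the point x, -y, -z); pixel columns grow to the right and rows downward; lengths in m; the calibration is good to about 2 mm. A picture is of the moment at which its call begins. There is no depth.
- hand_in(): hands the job in; it is judged then, once.
Trained networks look in the newest picture that a camera, given by its name, has taken for a name from the list of things; names that differ only in an ending like _2 or _b are one class to them, and where a whole thing is asked for, a point or a joint stands for the part that bears it (a point fixed in the world has none). Each returns a list of dicts, best first, with "confidence" (0 to 1); they miss things now and then, are a little off and sometimes report something else, mostly with a low value. They report only what shows in the picture. A call takes as long as a camera call. They do not tell look-alikes from the thing itself.
- recognise(camera, thing): "centre" ([column, row] in pixels, amid what is visible of it).
- outline_of(camera, thing): "pixels" (420x560 bool, what is visible of it) and "centre" ([column, row] in pixels, amid what is visible of it).
- place_of(camera, thing): "centre" ([column, row] in pixels: a listed point, or the origin of a listed thing).
The state is a dict: "t": time; "q": joint angles; "joint_vel": joint speeds; "joint_torque": joint torques, N m; "eef_pos": TCP position; "tool_rot": TCP orientation; "contact_force": force on the tool from outside, world axes, zero at the start; "torque": the same for the moment, N m; "gripper_width": opening from 0.0 (shut) to 1.0 (fully open); "grasp_force": force on a finger pad.
Only numpy, scipy, OpenCV 4.12 (cv2) and the standard library are available. Lean on these libraries where they do the work, as an engineer would, in place of code of your own. Each camera call takes 0.05 s, during which the arm holds its last target. There are 200 camera calls.

## Working session

There is one attempt and no reset: what is moved stays moved. The work goes in short steps, Python scripts to look and compute and a tool call to move; the robot and the scene stay as the last step left them, time stands still between calls to the robot, and variables do not carry over. Pictures are saved under pics/ and viewed, at most 10 in all, crops included, and the job is handed in when it is done.

Besides the shell and the picture viewer there is one more tool, called after ">>>" as name(argument=value, ...) on one line, values as JSON. carry_out: Moves the arm, as the interface text tells. Its arguments: {"type":"object","properties":{"rows":{"type":"string"},"claw":{"type":"number"},"force":{"type":"number"}},"required":["rows"]}

```bash
mkdir -p pics; ls; cat > h.py <<'E'
from station import *
import numpy as np, cv2
def K(c):
    f=210/np.tan(np.radians(c["fov_y"])/2); return f,c["cx"],c["cy"]
def proj(c,p):
    f,cx,cy=K(c); q=c["world_to_cam"]@np.append(p,1); return np.array([cx+f*q[0]/-q[2], cy-f*q[1]/-q[2]])
def ray(c,px):
    f,cx,cy=K(c); M=np.linalg.inv(c["world_to_cam"]); d=np.array([(px[0]-cx)/f,-(px[1]-cy)/f,-1])
    return M[:3,3],M[:3,:3]@d
def atz(c,px,z):
    o,d=ray(c,px); return o+d*(z-o[2])/d[2]
def tri(c1,p1,c2,p2):
    o1,d1=ray(c1,p1);o2,d2=ray(c2,p2)
    s=np.linalg.lstsq(np.c_[d1,-d2],o2-o1,rcond=None)[0]
    a=o1+s[0]*d1;b=o2+s[1]*d2; return (a+b)/2,np.linalg.norm(a-b)
E
python3 - <<'E'
from h import *
np.set_printoptions(precision=3,suppress=True)
C={n:read_camera(n) for n in("side","top")}
for n,c in C.items():
    cv2.imwrite(f"pics/{n}0.png",c["img"]); print(n,c["fov_y"],c["cx"],c["cy"],[k for k in c],ray(c,(c["cx"],c["cy"])))
for t in ["box","staple","lid_hinge","lid_edge","hasp_pin","hasp_tip","bike_key","whistle","bowl","mail_rack"]:
    for n in C:
        print(t,n,[(np.round(r["centre"],1).tolist(),round(r["confidence"],2)) for r in place_of(n,t)])
o=get_obs();print(o)
E
```

```text
pics
side 54.8161450170146 280.57190161622736 205.91033097638615 ['img', 'fov_y', 'cx', 'cy', 'world_to_cam'] (array([ 0.278, -0.806,  0.746]), array([ 0.164,  0.77 , -0.617]))
top 47.345126773339985 281.9171420035071 213.51485948667943 ['img', 'fov_y', 'cx', 'cy', 'world_to_cam'] (array([ 0.339, -0.015,  1.364]), array([ 0.067,  0.012, -0.998]))
box side [([310.2, 223.3], 0.62)]
box top [([267.6, 177.3], 0.82), ([421.0, 133.9], 0.15)]
staple side [([288.9, 191.6], 0.83)]
staple top [([257.7, 191.9], 0.6)]
lid_hinge side [([346.9, 201.2], 0.62)]
lid_hinge top [([271.9, 137.6], 0.59)]
lid_edge side [([358.0, 168.4], 0.73), ([246.5, 175.4], 0.21)]
lid_edge top [([270.3, 116.4], 0.66)]
hasp_pin side [([361.9, 169.0], 0.41)]
hasp_pin top [([274.4, 119.0], 0.5)]
hasp_tip side [([378.2, 194.2], 0.62)]
hasp_tip top []
bike_key side [([232.5, 197.8], 0.75), ([244.2, 172.7], 0.65), ([193.5, 184.0], 0.57), ([239.6, 241.0], 0.55)]
bike_key top [([171.8, 228.3], 0.89), ([283.8, 245.6], 0.6), ([183.8, 291.3], 0.59), ([215.8, 246.6], 0.58)]
whistle side [([298.8, 323.9], 0.67)]
whistle top [([385.7, 209.9], 0.67)]
bowl side [([417.7, 356.5], 0.9)]
bowl top [([421.3, 135.0], 0.89)]
mail_rack side []
mail_rack top [([139.4, 155.7], 0.92), ([271.7, 138.5], 0.57)]
{'t': 1.1, 'q': array([-1.437,  0.477,  0.022,  1.555, -0.011,  1.109, -0.083]), 'joint_vel': array([ 0.001, -0.001, -0.001, -0.001, -0.001, -0.001, -0.   ]), 'joint_torque': array([  0.   , -59.632,   1.606, -28.155,   0.012,   0.001,  -0.   ]), 'eef_pos': array([0.162, 0.655, 0.206]), 'tool_rot': array([-0.   ,  0.121,  0.993,  0.   ]), 'contact_force': array([ 0.237, -0.035,  0.005]), 'torque': array([-0.005, -0.   , -0.039]), 'grasp_force': 0.0, 'gripper_width': 1.0005792111105325}
```

View pics/top0.png

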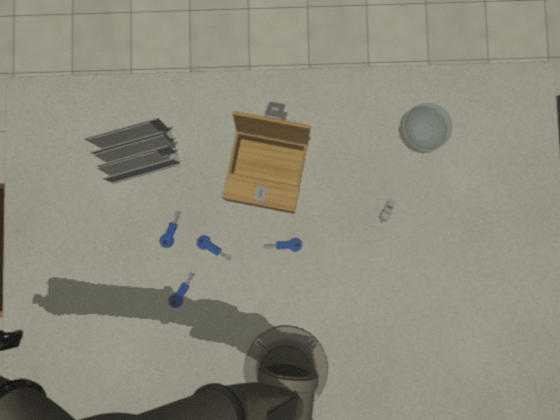

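View pics/side0.png

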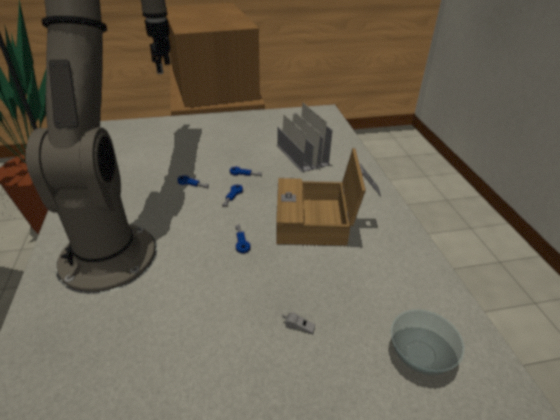

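```bash
python3 - <<'E'
from h import *
np.set_printoptions(precision=3,suppress=True)
S=read_camera("side");T=read_camera("top")
def best(n,t):
    r=place_of(n,t); return r[0]["centre"] if r else None
for t in ["box","staple","lid_hinge","lid_edge","hasp_pin","hasp_tip","whistle","bowl"]:
    a,b=best("side",t),best("top",t)
    if a is not None and b is not None: print(t,*tri(S,a,T,b))
ks=[r["centre"] for r in place_of("side","bike_key")];kt=[r["centre"] for r in place_of("top","bike_key")]
for a in kt:
    print("top",np.round(a),atz(T,a,0.0))
    for b in ks:
        p,e=tri(S,b,T,a)
        if e<.01: print("   side",np.round(b),p,e)
for r in outline_of("top","bike_key"):
    m=r["pixels"]; ys,xs=np.nonzero(m); P=np.array([atz(T,(x,y),.007)[:2] for x,y in zip(xs,ys)])
    (c,sz,an)=cv2.minAreaRect(np.float32(P)*1000); print(np.round(r["centre"]),r["confidence"],c,sz,an)
print(proj(T,get_obs()["eef_pos"]),proj(S,get_obs()["eef_pos"]))
E
```

```text
box [0.545 0.039 0.006] 0.003415136636446385
staple [0.483 0.05  0.107] 0.0007023713136078839
lid_hinge [0.638 0.029 0.067] 0.0020348171627712925
lid_edge [0.662 0.02  0.181] 0.004233365840183352
hasp_pin [0.662 0.018 0.181] 0.004698993749228352
hasp_tip [0.724 0.013 0.098] 0.005231150887773663
whistle [ 0.432 -0.289 -0.002] 0.002282465548092177
bowl [ 0.659 -0.414 -0.008] 0.0014926890349904855
top [172. 231.] [0.387 0.315 0.   ]
   side [242. 176.] [ 0.386  0.317 -0.01 ] 0.001746638147174427
top [181. 292.] [0.214 0.293 0.   ]
top [283. 242.] [ 0.348 -0.     0.   ]
   side [242. 176.] [ 0.35  -0.003  0.206] 0.008515608912932168
   side [240. 239.] [ 0.344 -0.     0.002] 0.006083984223057249
top [213. 247.] [0.34  0.199 0.   ]
   side [232. 197.] [ 0.339  0.2   -0.004] 0.0005148990390592755
[170. 237.] 0.88 (395.3027038574219, 323.8694152832031) (36.44956970214844, 106.61221313476562) 77.63643646240234
[288. 245.] 0.86 (343.07672119140625, 2.5093154907226562) (101.78684997558594, 33.84428024291992) 88.53099822998047
[178. 296.] 0.72 (218.1211700439453, 285.2909851074219) (38.77241134643555, 106.05924987792969) 49.47036361694336
[210. 245.] 0.51 (341.32867431640625, 197.58023071289062) (106.3150405883789, 38.79902648925781) 66.360595703125
[ 11.324 326.317] [165.305  79.222]
```

Top view: four blue keys at about (168,238), (208,245), (288,244), (180,294). The box is at (265,165) with its lid upright and the hasp behind it, the whistle is at (387,210), the bowl at (425,128) and the rack at (135,150). In the side view the matching keys are at (244,172), (233,195), (242,240) and (192,182).

Candidates by distance from the base: (168,238) at 0.50 m, (208,245) at 0.39 m, (288,244) at 0.35 m, (180,294) at 0.36 m. The first is farthest, so I choose it.

```bash
cat >> h.py <<'E'
BOX=np.array([0.5464,0.0414]); YAW=-0.135
def b2w(p):
    c,s=np.cos(YAW),np.sin(YAW); return np.array([BOX[0]+c*p[0]-s*p[1],BOX[1]+s*p[0]+c*p[1],p[2]])
E
python3 - <<'E'
from h import *
np.set_printoptions(precision=4,suppress=True)
S=read_camera("side");T=read_camera("top")
ims=[]
res={}
for c,near,n in((T,(168,238),"top"),(S,(244,172),"side")):
    hsv=cv2.cvtColor(c["img"],cv2.COLOR_BGR2HSV); m=cv2.inRange(hsv,(105,120,40),(130,255,255))
    k,l,st,ce=cv2.connectedComponentsWithStats(m)
    i=min([j for j in range(1,k) if st[j,4]>20],key=lambda j:np.hypot(*(ce[j]-near)))
    ys,xs=np.nonzero(l==i); res[n]=(xs,ys)
    P=np.array([atz(c,(x,y),.010)[:2] for x,y in zip(xs,ys)]); cen=P.mean(0)
    w,v=np.linalg.eigh(np.cov(P.T)); d=v[:,1]*np.sign(v[0,1]); s=(P-cen)@d
    print(n,"blue cen",ce[i],cen,"dir",d,np.degrees(np.arctan2(d[1],d[0])),"extent",s.min(),s.max(),"mid",cen+d*(s.min()+s.max())/2, "origin est",cen+d*(s.max()-.020))
    res[n+"o"]=ce[i]
print(tri(S,res["sideo"],T,res["topo"]))
E1=lambda c,P:np.array([proj(c,b2w(p)) for p in P])
for c,(x0,y0) in((T,(150,90)),(S,(220,135))):
    z=4; im=cv2.resize(c["img"][y0:y0+145,x0:x0+180],None,fx=z,fy=z,interpolation=cv2.INTER_CUBIC)
    for P,col in(([(-.095,-.1,0),(-.095,.1,0),(-.095,.1,.08),(-.095,-.1,.08)],(0,0,255)),([(-.025,.1,.08),(-.025,-.1,.08),(-.095,-.1,.08),(-.095,.1,.08)],(0,255,0)),([(.095,.1,.07),(.095,-.1,.07),(-.022,-.1,.07),(-.022,.1,.07)],(255,0,255))):
        cv2.polylines(im,[np.int32(((E1(c,P)-(x0,y0)+.5)*z))],True,col,1)
    ims.append(im)
cv2.imwrite("pics/ov.png",cv2.resize(np.hstack(ims),(800,322),interpolation=cv2.INTER_AREA)); cv2.imwrite("pics/ovt.png",np.vstack([ims[0]])); cv2.imwrite("pics/ovs.png",ims[1])
E
```

```text
top blue cen [168.0398 235.4034] [0.3756 0.3246] dir [ 0.9229 -0.385 ] -22.64527140055852 extent -0.03191417161327823 0.03606650384545613 mid [0.3775 0.3238] origin est [0.3904 0.3184]
side blue cen [239.434  171.0472] [0.3767 0.319 ] dir [ 0.9041 -0.4274] -25.302200992996028 extent -0.03196868912234808 0.03568371216875299 mid [0.3784 0.3182] origin est [0.3909 0.3123]
(array([0.3765, 0.3256, 0.0056]), np.float64(0.0016498016671114325))
```

View pics/ovt.png

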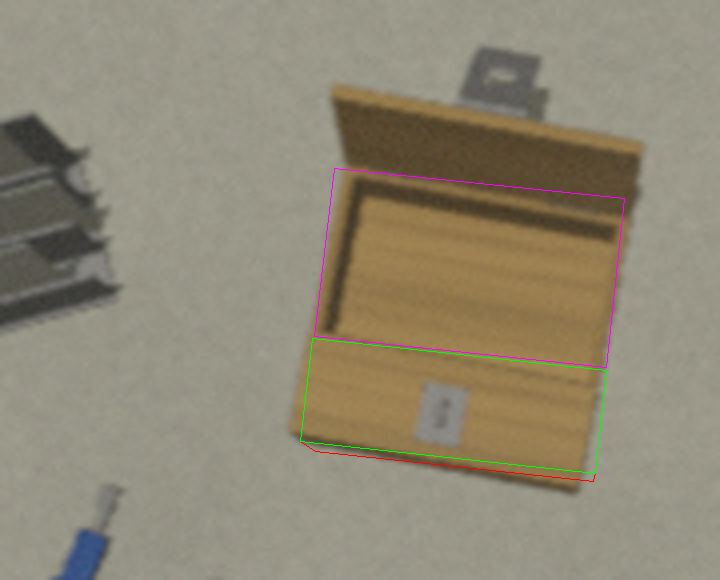

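View pics/ovs.png

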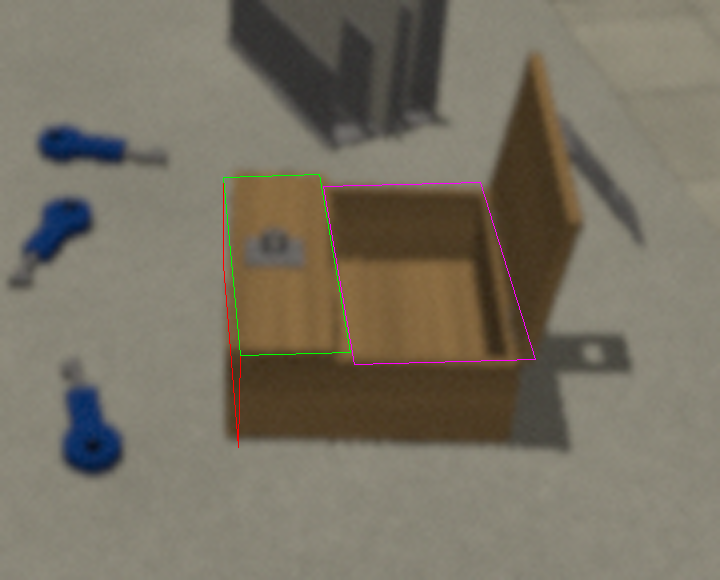

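The crops show the chosen key at top (168,238), head toward the robot and shank toward +x. My box model's yaw is off by about 0.05, so I refit it from the corners.

```bash
cat > fit.py <<'E'
from h import *
from scipy.optimize import least_squares
np.set_printoptions(precision=4,suppress=True)
S=read_camera("side");T=read_camera("top")
t=lambda x,y:np.array([x/4-.5+150,y/4-.5+90]); s=lambda x,y:np.array([x/4-.5+220,y/4-.5+135])
O=[(T,(-.095,.1,.08),t(297,431)),(T,(-.095,-.1,.08),t(581,487)),(S,(-.095,-.1,0),s(228,437)),(S,(-.095,-.1,.08),s(229,354)),(S,(.095,-.1,0),s(513,440)),(S,(.095,-.1,.07),s(519,364)),(S,(-.095,.1,.08),s(234,177)),
 (T,(-.064,0,.09),t(443,410)),(S,(-.064,0,.1),s(275,233)),(T,(.087,-.092,.008),t(612,241)),(T,(-.022,.092,.07),t(326,335))]
def r(v,b=(0,0)):
    c,sn=np.cos(v[2]),np.sin(v[2])
    return np.array([proj(cam,(v[0]+c*p[0]-sn*p[1],v[1]+sn*p[0]+c*p[1],p[2]))-px for cam,p,px in O])
f=least_squares(lambda v:r(v).ravel(),[.546,.041,-.19],loss="soft_l1"); print(f.x); print(r(f.x))
E
python3 fit.py; python3 -c "
from h import *
for t in ('staple','lid_hinge'):
  for n in ('side','top'):
    pass
"
```

```text
[ 0.5447  0.0425 -0.198 ]
[[-1.4154  0.5349]
 [ 0.6997 -0.8308]
 [-0.4069  0.9124]
 [-0.3528 -1.2757]
 [-0.3528  1.0353]
 [ 1.3842  0.1568]
 [-1.0235 -1.2973]
 [ 0.3685  0.388 ]
 [ 0.0056 -0.4933]
 [ 0.6328 -0.502 ]
 [-0.4718 -0.8715]]
```

>>> carry_out(rows="40 -60 0 0;40 -60 0 0;40 -60 0 0;40 -60 0 0;40 -60 0 0;28 -37 0 0;0 0 -40 0;0 0 0 0", claw=55)

```text
t: 3.35
eef_pos: [0.3618, 0.3565, 0.1638]
tool_rot: [-0.001, 0.121, 0.993, -0.002]
contact_force: [-0.5, -1.0, -0.7]
gripper_width: 0.643
grasp_force: 0.0
```

>>> carry_out(rows="15 -20 0 -5;15 -20 -20 -5;0 0 -40 0;0 0 0 0")

```text
t: 3.85
eef_pos: [0.3924, 0.3169, 0.1048]
tool_rot: [-0.001, 0.208, 0.978, -0.002]
contact_force: [-1.1, -0.0, 0.3]
gripper_width: 0.645
grasp_force: 0.0
```

```bash
sed -i 's/^BOX=.*/BOX=np.array([0.5447,0.0425]); YAW=-0.198/' h.py; python3 - <<'E'
from h import *
S=read_camera("side");T=read_camera("top");o=get_obs();p=o["eef_pos"];print(p,o["tool_rot"])
ims=[]
for c in(T,S):
    a=proj(c,p); b=proj(c,[.392,.317,.014]);x0,y0=(np.round(b)-(50,75)).astype(int)
    im=cv2.resize(c["img"][y0:y0+100,x0:x0+100],None,fx=4,fy=4,interpolation=cv2.INTER_CUBIC)
    for q,col in((a,(0,0,255)),(b,(0,255,255)),(proj(c,[.392+.051,.317-.022,.006]),(0,255,0))):
        cv2.circle(im,tuple(int(v) for v in (q-(x0,y0)+.5)*4),3,col,-1)
    ims.append(im)
cv2.imwrite("pics/g1.png",np.hstack(ims))
E
```

```text
[0.39365568 0.31892867 0.10699399] [3.33372385e-04 2.06943100e-01 9.78352797e-01 4.97444758e-04]
```

View pics/g1.png

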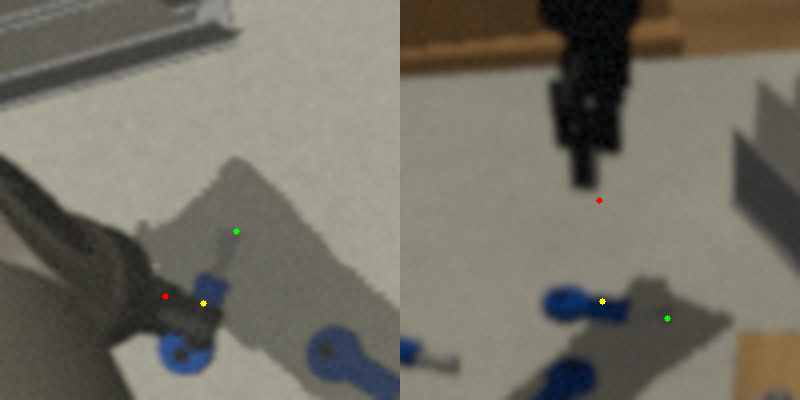

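Top panel: the key's head is at (187,350), its grip front at (212,276), and the target dot sits on the grip's middle. The side panel agrees within about 1 px, so I descend and grip.

>>> carry_out(rows="0 0 -40 0;0 0 -35 0;0 0 -20 0;0 0 -7 0;0 0 0 0;0 0 0 0")

```text
t: 4.7
eef_pos: [0.3938, 0.3192, 0.0049]
tool_rot: [0.001, 0.207, 0.978, 0.001]
contact_force: [-0.1, 0.4, 0.0]
gripper_width: 0.643
grasp_force: 0.0
```

>>> carry_out(rows="0 0 0 0;0 0 0 0;0 0 0 0;0 0 0 0;0 0 0 0;0 0 0 0", claw=0, force=40)

```text
t: 5.45
eef_pos: [0.393, 0.3184, 0.0036]
tool_rot: [-0.0, 0.207, 0.978, -0.0]
contact_force: [0.4, 0.5, 0.2]
gripper_width: -0.003
grasp_force: 0.0
```

>>> carry_out(rows="0 0 40 0;0 0 40 0;0 0 20 0;0 0 0 0", claw=45)

```text
t: 5.95
eef_pos: [0.3938, 0.3192, 0.105]
tool_rot: [0.001, 0.207, 0.978, 0.002]
contact_force: [-0.9, -0.5, -0.1]
gripper_width: 0.526
grasp_force: 0.0
```

```bash
python3 - <<'E'
from h import *
S=read_camera("side");T=read_camera("top");o=get_obs();p=o["eef_pos"];print(p,o["tool_rot"])
ims=[]
for c in(T,S):
    a=proj(c,p); b=proj(c,[.392,.317,.014]);x0,y0=(np.round(b)-(50,75)).astype(int)
    im=cv2.resize(c["img"][y0:y0+100,x0:x0+100],None,fx=4,fy=4,interpolation=cv2.INTER_CUBIC)
    for q,col in((a,(0,0,255)),(b,(0,255,255)),(proj(c,[.392+.051,.317-.022,.006]),(0,255,0))):
        cv2.circle(im,tuple(int(v) for v in (q-(x0,y0)+.5)*4),3,col,-1)
    ims.append(im)
cv2.imwrite("pics/g2.png",np.hstack(ims))
for n in("side","top"): print(n,[(np.round(r["centre"],1).tolist(),round(r["confidence"],2)) for r in place_of(n,"bike_key")])
E
```

```text
[0.39258784 0.3181109  0.10305165] [-1.91534730e-04  2.06601714e-01  9.78425079e-01 -2.43267983e-04]
side [([239.0, 238.0], 0.73), ([232.1, 198.1], 0.69), ([242.4, 176.7], 0.59), ([195.5, 183.2], 0.48)]
top [([282.9, 247.5], 0.68), ([182.3, 290.7], 0.56), ([216.1, 246.9], 0.53), ([172.5, 230.7], 0.5)]
```

View pics/g2.png

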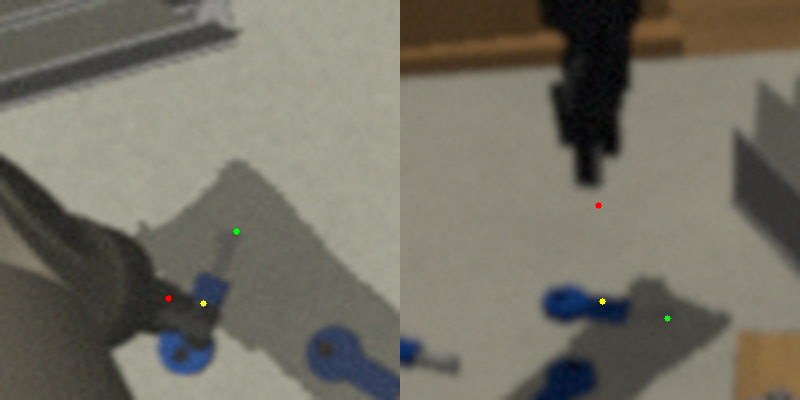

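The key has not moved: the fingers closed above it. In the side panel the tips sit at about (588,185) and (612,150), well above the TCP dot, so I check the shut fingertip's real place in both views.

>>> carry_out(rows="-20 0 0 0;0 0 0 0;0 0 0 0;0 0 0 0;0 0 0 0", claw=0)

```text
t: 6.78
eef_pos: [0.3733, 0.3184, 0.1037]
tool_rot: [0.0, 0.207, 0.978, 0.0]
contact_force: [0.0, 0.1, 0.2]
gripper_width: -0.002
grasp_force: 0.0
```

```bash
python3 - <<'E'
from h import *
S=read_camera("side");T=read_camera("top");o=get_obs();p=o["eef_pos"];print(p,o["q"],o["gripper_width"])
ims=[]
for c in(T,S):
    a=proj(c,p);x0,y0=(np.round(a)-(50,50)).astype(int);print(x0,y0,a)
    g=np.clip(c["img"][y0:y0+100,x0:x0+100].astype(float)*2,0,255).astype(np.uint8)
    im=cv2.resize(g,None,fx=4,fy=4,interpolation=cv2.INTER_CUBIC)
    for dz,col in((0,(0,0,255)),(.019,(0,255,0)),(.073,(255,255,0))):
        cv2.circle(im,tuple(int(v) for v in (proj(c,p+[0,0,dz])-(x0,y0)+.5)*4),3,col,-1)
    ims.append(im)
cv2.imwrite("pics/g3.png",np.hstack(ims))
E
```

```text
[0.37317623 0.31830686 0.10360919] [-0.98402115  0.31142312  0.17870157  2.09409878 -0.08059619  0.74225487
  0.39980074] -0.002323805337552768
112 186 [161.53658304 235.51472817]
187 96 [236.95667868 146.32260161]
```

View pics/g3.png

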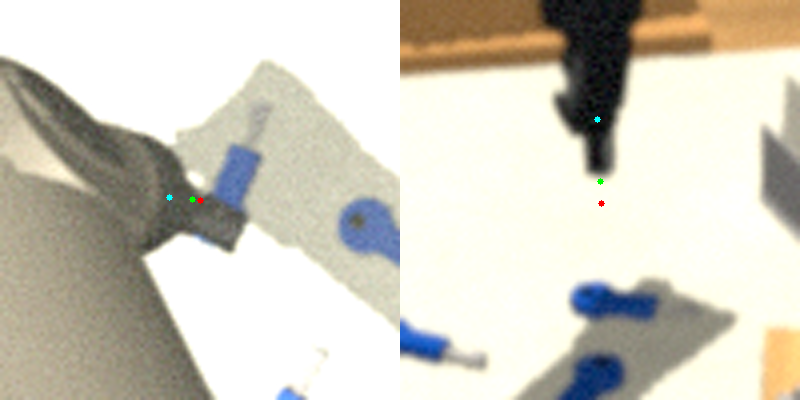

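```bash
python3 - <<'E'
from h import *
S=read_camera("side");T=read_camera("top");o=get_obs();print(o["eef_pos"])
for a in((171.0,243.5),(172,240),(169,246)): print(tri(S,(236.3,138.7),T,a))
# where would tall top pixel lie
for p in ([.373,.318,.104],[.36,.31,.115],[.373,.318,.12],[.35,.3,.12]): print(p,proj(T,p),proj(S,p))
print(T["world_to_cam"],S["world_to_cam"])
E
```

```text
[0.37310796 0.31833494 0.10361069]
(array([0.36013985, 0.28082218, 0.1517913 ]), np.float64(0.01829624572993779))
(array([0.36444193, 0.27840283, 0.15278602]), np.float64(0.009313668443338287))
(array([0.3572665 , 0.28625489, 0.14912514]), np.float64(0.024940810956228316))
[0.373, 0.318, 0.104] [161.61401288 235.57557295] [236.90572395 146.26663862]
[0.36, 0.31, 0.115] [163.59859455 240.39127528] [232.85413976 144.78839404]
[0.373, 0.318, 0.12] [159.99188199 235.45056862] [236.64964206 141.77672533]
[0.35, 0.3, 0.12] [166.96744158 244.12416869] [229.86381682 145.22683191]
[[-0.02542967 -0.99958733 -0.01336028  0.01154837]
 [ 0.99745489 -0.02626141  0.06628781 -0.42875947]
 [-0.06661132 -0.0116406   0.99771109 -1.33820459]
 [ 0.          0.          0.          1.        ]] [[ 0.98039355 -0.19635974  0.01647222 -0.44258795]
 [ 0.10848368  0.60764233  0.78676686 -0.12752882]
 [-0.16449855 -0.76955419  0.61703045 -1.03457825]
 [ 0.          0.          0.          1.        ]]
```

>>> carry_out(rows="19 -1 0 0;0 0 0 0;0 0 -40 0;0 0 -40 0;0 0 -20 0;0 0 -4 0;0 0 -4 0;0 0 0 0", claw=45)

```text
t: 7.98
eef_pos: [0.3924, 0.3177, -0.0038]
tool_rot: [0.0, 0.207, 0.978, 0.0]
contact_force: [-0.1, -0.6, 0.2]
gripper_width: 0.527
grasp_force: 0.0
```

```bash
python3 - <<'E'
from h import *
S=read_camera("side");T=read_camera("top");o=get_obs();p=o["eef_pos"];print(p,o["contact_force"])
ims=[]
for c in(T,S):
    a=proj(c,p);x0,y0=(np.round(a)-(40,50)).astype(int)
    g=np.clip(c["img"][y0:y0+80,x0:x0+80].astype(float)*1.6,0,255).astype(np.uint8)
    im=cv2.resize(g,None,fx=5,fy=5,interpolation=cv2.INTER_CUBIC)
    cv2.circle(im,tuple(int(v) for v in (a-(x0,y0)+.5)*5),2,(0,0,255),-1)
    ims.append(im)
cv2.imwrite("pics/g4.png",np.hstack(ims))
E
```

```text
[ 0.3924324   0.31781675 -0.00364585] [1.21474047 0.07947691 0.33898723]
```

View pics/g4.png

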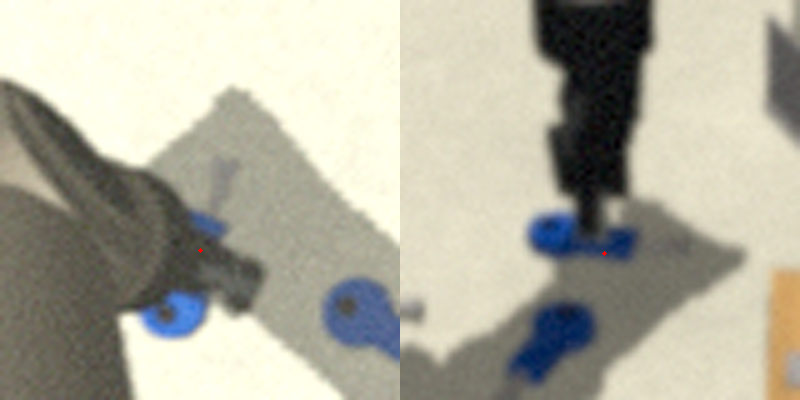

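The near finger's tip in the side panel is at (590,235), about 5 px above where it should meet the table, and no force is felt. So the fingertips really end about 20 mm higher than the reported TCP. I descend by touch.

>>> carry_out(rows="0 0 -3 0;0 0 -3 0;0 0 -2 0;0 0 0 0")

```text
t: 8.57
eef_pos: [0.3918, 0.3173, -0.0126]
tool_rot: [-0.0, 0.207, 0.978, -0.0]
contact_force: [-0.2, -0.6, -0.3]
gripper_width: 0.527
grasp_force: 0.0
```

>>> carry_out(rows="0 0 -2 0;0 0 -2 0;0 0 0 0")

```text
t: 8.95
eef_pos: [0.3919, 0.3173, -0.0166]
tool_rot: [-0.0, 0.207, 0.978, -0.0]
contact_force: [-0.8, 0.1, 0.0]
gripper_width: 0.522
grasp_force: 0.0
```

>>> carry_out(rows="0 0 0 0;0 0 0 0;0 0 0 0;0 0 0 0;0 0 0 0", claw=0, force=40)

```text
t: 9.57
eef_pos: [0.392, 0.3174, -0.0162]
tool_rot: [0.0, 0.207, 0.978, 0.0]
contact_force: [-1.3, -1.8, 5.2]
gripper_width: 0.237
grasp_force: 39.4
```

The key is gripped at 20 mm opening. Next I lift it and carry it to the compartment, turning −78°.

>>> carry_out(rows="0 0 45 0;0 0 45 0;0 0 45 0;10 -30 0 -9;20 -30 0 -9;20 -30 0 -9;20 -30 0 -9;20 -30 0 -9;20 -30 0 -9;0 0 0 0")

```text
t: 10.82
eef_pos: [0.5032, 0.1343, 0.1185]
tool_rot: [0.001, 0.631, 0.776, -0.0]
contact_force: [0.6, -0.0, -0.7]
gripper_width: 0.234
grasp_force: 39.5
```

>>> carry_out(rows="25 -35 0 -8;25 -35 0 -8;23 -28 0 -7;0 0 0 0;0 0 0 0")

```text
t: 11.45
eef_pos: [0.574, 0.0408, 0.118]
tool_rot: [-0.001, 0.77, 0.638, -0.0]
contact_force: [-0.4, 1.1, -0.6]
gripper_width: 0.241
grasp_force: 39.5
```

```bash
python3 - <<'E'
from h import *
S=read_camera("side");T=read_camera("top");o=get_obs();p=o["eef_pos"];print(p,o["tool_rot"])
for n,c in(("side",S),("top",T)):
    print(n,proj(c,p+[0,0,.02]),[(np.round(r["centre"],1).tolist(),round(r["confidence"],2)) for r in place_of(n,"bike_key")])
for x in(-.022,.087): print(b2w((x,0,0)))
E
```

```text
[0.57405455 0.0411891  0.11825485] [-7.01801833e-04  7.69751314e-01  6.38343485e-01 -1.30868983e-04]
side [323.65486767 180.0949137 ] [([194.9, 181.7], 0.76), ([242.1, 237.5], 0.56), ([324.2, 183.1], 0.43)]
top [264.10597888 154.78067048] [([282.2, 243.6], 0.69)]
[0.52312984 0.04682759 0.        ]
[0.63000019 0.02538633 0.        ]
```

>>> carry_out(rows="2 -4 -30 0;0 0 -40 0;0 0 -25 0;0 0 -15 0;0 0 0 0")

```text
t: 12.28
eef_pos: [0.5764, 0.0357, 0.0081]
tool_rot: [-0.0, 0.771, 0.637, -0.001]
contact_force: [0.1, 0.8, -0.3]
gripper_width: 0.235
grasp_force: 39.5
```

>>> carry_out(rows="0 0 -5 0;0 0 -5 0;0 0 0 0")

```text
t: 12.65
eef_pos: [0.5768, 0.0355, -0.0014]
tool_rot: [-0.0, 0.771, 0.637, -0.0]
contact_force: [-1.8, 0.3, -0.5]
gripper_width: 0.239
grasp_force: 39.6
```

>>> carry_out(rows="0 0 -3 0;0 0 0 0")

```text
t: 12.9
eef_pos: [0.5764, 0.0355, -0.0047]
tool_rot: [-0.0, 0.771, 0.637, -0.0]
contact_force: [-2.1, 0.5, -1.2]
gripper_width: 0.237
grasp_force: 39.7
```

>>> carry_out(rows="0 0 0 0;0 0 0 0;0 0 0 0;0 0 20 0;0 0 40 0;0 0 40 0;0 0 40 0;0 0 0 0", claw=40)

```text
t: 13.9
eef_pos: [0.5808, 0.035, 0.1407]
tool_rot: [0.002, 0.771, 0.637, 0.004]
contact_force: [-0.7, 0.5, -0.5]
gripper_width: 0.473
grasp_force: 0.0
```

>>> carry_out(rows="0 0 50 10;0 -20 50 10;15 -25 0 10;30 -25 0 10;30 -25 0 10;26 -2 0 10;0 0 0 10;0 0 0 10;0 0 0 10;0 0 0 0", claw=0)

```text
t: 15.15
eef_pos: [0.6782, -0.0622, 0.236]
tool_rot: [0.0, 0.096, 0.995, 0.0]
contact_force: [-0.5, -0.8, 0.2]
gripper_width: -0.002
grasp_force: 0.0
```

```bash
cat >> h.py <<'E'
def w2b(p):
    c,s=np.cos(YAW),np.sin(YAW); d=np.array(p[:2])-BOX; return np.round(np.array([c*d[0]+s*d[1],-s*d[0]+c*d[1],p[2]])*1000,1)
E
python3 - <<'E'
from h import *
np.set_printoptions(precision=3,suppress=True)
S=read_camera("side");T=read_camera("top");o=get_obs();p=o["eef_pos"];print(p,w2b(p),o["q"])
for n in("side","top"):
    print(n,[(np.round(r["centre"],1).tolist(),round(r["confidence"],2)) for r in place_of(n,"bike_key")])
R={}
for t in("lid_edge","hasp_tip","hasp_pin","bike_key"):
    a,b=place_of("side",t),place_of("top",t)
    if a and b and t!="bike_key":
        q,e=tri(S,a[0]["centre"],T,b[0]["centre"]);print(t,w2b(q),e)
print(proj(T,b2w((.032,0,.015))),proj(S,b2w((.032,0,.015))))
im=[]
for c,(x0,y0) in((T,(220,90)),(S,(260,120))):
    im.append(cv2.resize(c["img"][y0:y0+125,x0:x0+100],None,fx=4,fy=4,interpolation=cv2.INTER_CUBIC))
cv2.imwrite("pics/k.png",np.hstack(im))
E
```

```text
[ 0.678 -0.062  0.236] [151.3 -76.2 235.8] [-0.214  0.474  0.31   1.522 -0.152  1.168  1.5  ]
side [([320.3, 220.3], 0.7), ([193.0, 182.5], 0.52), ([230.0, 197.8], 0.48)]
top [([213.3, 243.9], 0.8), ([182.4, 290.0], 0.51), ([270.8, 163.2], 0.49)]
lid_edge [119.3  -6.6 178.4] 0.002038616847785311
hasp_tip [183.3   7.  103.8] 0.0012480603382061086
hasp_pin [ 348.9  440.6 -942.2] 0.7065378047612358
[268.028 162.206] [321.26  216.929]
```

View pics/k.png

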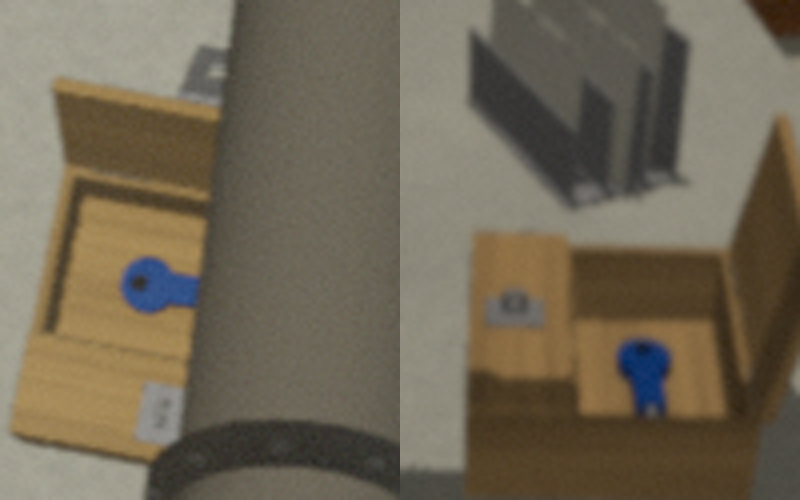

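The key lies flat in the compartment: its head is at (145,285) in the top panel and the shank toward −y. Now I lower the tool behind the lid.

>>> carry_out(rows="0 0 -45 0;0 0 -42 0;-12 2 0 0;-13 3 0 0;0 0 0 0")

```text
t: 16.38
eef_pos: [0.6532, -0.0565, 0.151]
tool_rot: [0.001, 0.095, 0.996, 0.0]
contact_force: [0.5, -0.1, -0.2]
gripper_width: -0.001
grasp_force: 0.0
```

>>> carry_out(rows="-12 2 3 0;-12 3 0 0;-13 3 -1 0;0 0 0 0")

```text
t: 16.88
eef_pos: [0.6143, -0.0482, 0.1505]
tool_rot: [-0.001, 0.094, 0.996, 0.0]
contact_force: [0.5, -1.0, 0.4]
gripper_width: 0.002
grasp_force: 0.0
```

```bash
cat > st.py <<'E'
from h import *
import sys
S=read_camera("side");T=read_camera("top");o=get_obs();print("tcp",w2b(o["eef_pos"]),o["contact_force"])
for t in sys.argv[1:]:
    a,b=place_of("side",t),place_of("top",t)
    print(t,[(r["centre"],r["confidence"]) for r in a[:2]+b[:2]])
    if a and b:
        q,e=tri(S,a[0]["centre"],T,b[0]["centre"]);print(" ",w2b(q),e)
E
python3 st.py lid_edge hasp_tip
```

```text
tcp [ 86.8 -75.3 150.2] [ 0.67031086  0.00344602 -1.0546343 ]
lid_edge [([339.8, 168.6], 0.73), ([269.2, 136.6], 0.74)]
  [ 67.7  -3.5 180.5] 0.0023487364458606606
hasp_tip [([371.0, 184.9], 0.63), ([273.5, 104.8], 0.71)]
  [161.6   4.6 125.7] 0.009051357361771954
```

The lid is following (edge at box x 68, z 180). I keep going along the arc.

>>> carry_out(rows="-12 2 -3 0;-12 3 -4 0;-11 2 -6 0;-11 2 -8 0;-9 2 -9 0;-9 2 -10 0;0 0 0 0")

```text
t: 18.05
eef_pos: [0.5501, -0.0355, 0.1092]
tool_rot: [-0.002, 0.094, 0.996, -0.0]
contact_force: [-0.8, -0.3, 0.0]
gripper_width: -0.001
grasp_force: 0.0
```

```bash
python3 st.py lid_edge
```

```text
tcp [ 22.3 -75.3 110.3] [-0.20434374 -0.44518832 -0.54511795]
lid_edge [([312.2, 183.1], 0.96), ([264.1, 166.8], 0.65)]
  [ -1.   -0.4 131.5] 0.0004621060491257245
```

>>> carry_out(rows="-6 1 -11 0;-6 1 -11 0;-3 1 -8 0;-3 1 -8 0;0 0 -4 0;0 0 0 0")

```text
t: 19.0
eef_pos: [0.5337, -0.0316, 0.0682]
tool_rot: [-0.0, 0.095, 0.996, -0.0]
contact_force: [0.4, -0.1, 0.5]
gripper_width: -0.001
grasp_force: 0.0
```

>>> carry_out(rows="0 0 -3 0;0 0 -3 0;0 0 0 0")

```text
t: 19.38
eef_pos: [0.534, -0.0316, 0.0624]
tool_rot: [-0.0, 0.095, 0.996, 0.0]
contact_force: [0.4, 0.3, -0.2]
gripper_width: 0.001
grasp_force: 0.0
```

>>> carry_out(rows="0 0 -2 0;0 0 -2 0")

```text
t: 19.62
eef_pos: [0.5339, -0.0316, 0.0585]
tool_rot: [-0.0, 0.095, 0.996, 0.0]
contact_force: [0.3, 0.1, 2.0]
gripper_width: -0.003
grasp_force: 0.5
```

>>> carry_out(rows="0 0 -2 0;0 0 -2 0")

```text
t: 19.88
eef_pos: [0.5339, -0.0316, 0.0544]
tool_rot: [-0.0, 0.095, 0.996, 0.0]
contact_force: [-0.3, -0.0, 1.1]
gripper_width: -0.001
grasp_force: 0.5
```

```bash
python3 st.py lid_edge hasp_pin hasp_tip
```

```text
tcp [  4.1 -74.8  54.5] [0.36182547 0.68800682 0.31745008]
lid_edge [([305.0, 199.1], 0.83), ([297.6, 321.8], 0.45), ([263.9, 178.4], 0.88), ([139.1, 157.8], 0.5)]
  [-20.7  -1.1  78. ] 0.0062470340671550075
hasp_pin [([301.2, 194.2], 0.62), ([263.8, 175.0], 0.78)]
  [-23.   -0.9  95.6] 0.011611228169521275
hasp_tip [([263.2, 146.1], 0.68)]
```

>>> carry_out(rows="0 0 -1.5 0;0 0 -1.5 0")

```text
t: 20.52
eef_pos: [0.5342, -0.0316, 0.0539]
tool_rot: [-0.0, 0.095, 0.995, 0.001]
contact_force: [-11.2, 1.6, 38.2]
gripper_width: -0.005
grasp_force: 19.3
```

>>> carry_out(rows="0 0 -1.5 0;0 0 -1 0")

```text
t: 20.78
eef_pos: [0.5343, -0.0316, 0.0537]
tool_rot: [0.0, 0.095, 0.995, 0.001]
contact_force: [-19.3, 0.8, 60.5]
gripper_width: -0.002
grasp_force: 30.0
```

The lid is shut: there is a rigid stop at 80 mm, which puts the fingertips 26 mm above the reported TCP, matching the earlier picture. I back off and go behind the hasp.

>>> carry_out(rows="0 0 20 0;0 0 50 0;0 0 45 0;25 20 0 0;25 20 0 0;25 20 0 0;0 0 0 0")

```text
t: 21.65
eef_pos: [0.6103, 0.0309, 0.1638]
tool_rot: [0.0, 0.093, 0.996, 0.0]
contact_force: [-1.0, -0.5, 0.1]
gripper_width: 0.002
grasp_force: 0.0
```

```bash
python3 st.py lid_edge hasp_tip hasp_pin; python3 - <<'E'
from h import *
T=read_camera("top");S=read_camera("side")
for th in(1.9,2.0,2.1,2.2,2.3,2.4,2.5):
    p=b2w((-.02-.09*np.cos(th),0,.084+.09*np.sin(th)));print(th,proj(T,p),proj(S,p))
for z in (.07,.075,.08): print(z,proj(S,b2w((-.025,-.1,z))))
print(proj(T,b2w((-.025,0,.075))),proj(S,b2w((-.025,0,.075))))
E
```

```text
tcp [ 65.4  -1.6 163.7] [ 0.33076526 -0.0214411   0.29836928]
lid_edge [([289.4, 192.7], 0.68), ([304.2, 200.9], 0.59)]
hasp_tip [([326.6, 179.6], 0.54)]
hasp_pin [([303.2, 196.7], 0.64)]
1.9 [263.86276394 160.48601253] [317.11151049 171.14298818]
2.0 [264.50552306 157.4910131 ] [320.22489586 172.26175776]
2.1 [265.13412226 154.71984246] [323.15696412 173.6359305 ]
2.2 [265.74129331 152.20270729] [325.87584549 175.24803783]
2.3 [266.32022683 149.96566795] [328.35285129 177.07788228]
2.4 [266.86466849 148.03037172] [330.56281211 179.10292354]
2.5 [267.36899592 146.41390713] [332.48432947 181.29869136]
0.07 [303.74620608 225.0574403 ]
0.075 [303.84783876 223.5704422 ]
0.08 [303.9500811  222.07452388]
[263.44374641 178.90257668] [302.21034153 199.81056949]
```

>>> carry_out(rows="0 1 -26 0;0 0 -26 0;-20 4 2 0;-20 4 6 0;-16 3 6 0;-15 3 5 0;-11 2 2 0;0 0 0 0")

```text
t: 23.15
eef_pos: [0.5263, 0.0456, 0.1333]
tool_rot: [-0.0, 0.094, 0.996, 0.0]
contact_force: [0.8, -0.6, -0.0]
gripper_width: 0.002
grasp_force: 0.0
```

```bash
python3 st.py hasp_tip lid_edge
```

```text
tcp [-17.8  -0.6 133.2] [ 0.62311324 -0.0804498   0.6712435 ]
hasp_tip [([300.2, 173.4], 0.41)]
lid_edge [([301.7, 201.6], 0.66)]
```

>>> carry_out(rows="-11 2 0 0;-10 2 -3 0;-10 2 -4 0;-9 2 -6 0;-9 2 -6 0;-7 1 -8 0;-7 1 -9 0;0 0 0 0")

```text
t: 24.45
eef_pos: [0.4626, 0.0572, 0.0962]
tool_rot: [-0.001, 0.094, 0.996, -0.0]
contact_force: [-0.5, -0.7, -0.5]
gripper_width: 0.003
grasp_force: 0.0
```

```bash
python3 st.py hasp_tip lid_edge; python3 - <<'E'
from h import *
T=read_camera("top");S=read_camera("side")
for th in(.3,.5,.7,.9,1.1,1.4):
    p=b2w((-.02-.09*np.cos(th),0,.084+.09*np.sin(th)));print(th,proj(T,p),proj(S,p))
E
```

```text
tcp [-82.1  -1.4  97. ] [ 0.29668863 -0.02993036  0.85672842]
hasp_tip [([276.0, 186.7], 0.74)]
lid_edge [([303.5, 202.4], 0.55), ([267.7, 178.5], 0.93)]
  [-21.9 -11.2  74.7] 2.3405857498485352e-05
0.3 [257.37171522 207.20265897] [272.73083892 188.8570756 ]
0.5 [257.43218869 204.04411387] [275.38948901 183.83640441]
0.7 [257.75223746 199.65923525] [279.2838864  179.27684021]
0.9 [258.32611667 194.20703217] [284.27418916 175.39029658]
1.1 [259.13407246 187.91366912] [290.1602193  172.36521812]
1.4 [260.70762892 177.52917458] [300.10419519 169.76176884]
```

>>> carry_out(rows="-4 1 -10 0;-4 1 -10 0;-2 0 -7 0;-2 0 -5 0;0 0 0 0")

```text
t: 25.48
eef_pos: [0.4514, 0.0592, 0.0646]
tool_rot: [-0.001, 0.095, 0.996, -0.0]
contact_force: [-0.2, -0.6, -0.3]
gripper_width: -0.001
grasp_force: 0.0
```

>>> carry_out(rows="0 0 -2 0;0 0 0 0")

```text
t: 25.72
eef_pos: [0.4521, 0.0594, 0.0632]
tool_rot: [0.0, 0.095, 0.996, 0.0]
contact_force: [-0.8, 0.5, 0.3]
gripper_width: 0.001
grasp_force: 0.0
```

Contact with the flat hasp is expected near reported z 60. I go down in small steps, one call at a time.

>>> carry_out(rows="0 0 -1.5 0;0 0 -1 0")

```text
t: 25.98
eef_pos: [0.4521, 0.0594, 0.0606]
tool_rot: [0.0, 0.095, 0.996, 0.0]
contact_force: [-0.1, -0.6, 0.0]
gripper_width: 0.0
grasp_force: 0.2
```

>>> carry_out(rows="0 0 -1 0;0 0 -1 0")

```text
t: 26.22
eef_pos: [0.4522, 0.0595, 0.0595]
tool_rot: [-0.0, 0.095, 0.996, 0.0]
contact_force: [-5.4, -0.6, 21.5]
gripper_width: 0.001
grasp_force: 10.7
```

It meets a rigid stop at 85.5 mm (expected 86), so the hasp is flat. I retreat and take the final look.

>>> carry_out(rows="0 0 20 0;0 0 50 0;0 0 50 0;0 40 40 0;0 60 0 0;0 60 0 0;0 60 0 0;0 0 0 0")

```text
t: 27.22
eef_pos: [0.4504, 0.2849, 0.2182]
tool_rot: [-0.0, 0.09, 0.996, 0.001]
contact_force: [-0.0, -1.1, -0.6]
gripper_width: -0.001
grasp_force: 0.0
```

```bash
python3 st.py hasp_tip lid_edge staple; python3 - <<'E'
from h import *
T=read_camera("top");S=read_camera("side");im=[]
for n,c,(x0,y0) in(("t",T,(215,110)),("s",S,(250,145))):
    for p in((-.11,0,.084),(-.025,0,.075),(-.064,0,.1)): print(n,proj(c,b2w(p)))
    im.append(cv2.resize(c["img"][y0:y0+120,x0:x0+100],None,fx=4,fy=4,interpolation=cv2.INTER_CUBIC))
cv2.imwrite("pics/end.png",np.hstack(im))
E
```

```text
tcp [-137.8  213.8  218.1] [ 0.05053387 -1.0605567  -0.56219113]
hasp_tip [([272.9, 199.4], 0.72), ([255.8, 207.3], 0.56)]
  [-104.8    7.3   69.6] 0.001238008451826761
lid_edge [([302.2, 200.6], 0.6), ([264.1, 179.4], 0.94)]
  [-25.4  -1.9  73.7] 0.0008205589515356506
staple [([291.1, 192.1], 0.61), ([271.9, 197.1], 0.47), ([260.1, 191.1], 0.93)]
  [-59.    1.4  99.3] 0.005510258218638976
t [257.74916122 209.46349368]
t [263.44374641 178.90257668]
t [260.39640236 191.98045153]
s [271.21195949 196.76709657]
s [302.21034153 199.81056949]
s [288.24697824 192.25474565]
```

View pics/end.png

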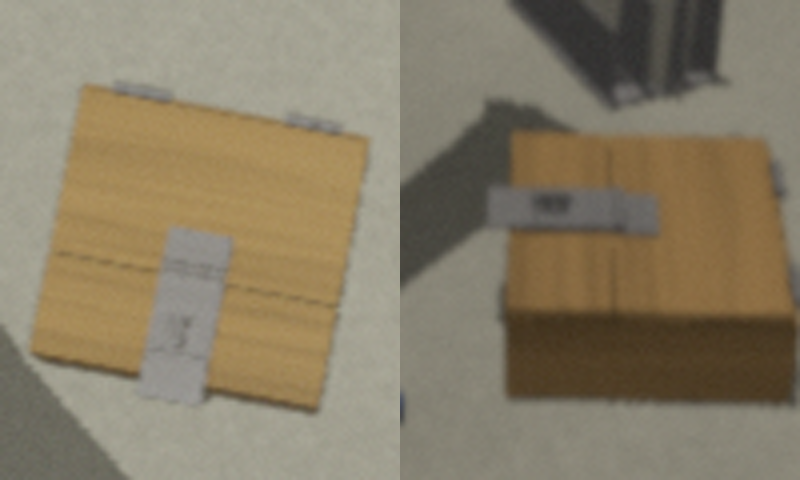

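The picture shows the lid shut flush and the hasp flat over the deck, its end overhanging at top (175,395) and side (490,207). The staple stands in the slot at top (180,330) and side (550,205).

```bash
python3 -c "
from station import *
print(hand_in())"
```

```text
the job is handed in; nothing more can be done
None
```

The job is handed in: the final pictures show the lid shut and the hasp flat over the staple; the key was seen lying flat inside before the lid closed, and the mail rack, bowl and whistle were not touched.

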